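# Hold the magnifier over the lifted print

### The job

Pick up the silver magnifier by its handle from the freely spinning turntable in the fingerprint drawer, lift it clear, and hold it level and steady with its lens centred over the white backing frame that bears the fingerprint, about 10 cm above that frame. Finish while still holding it there in the air: do not put it down or let go. Keep it from tipping on the way and leave both frames and all the other kit where they are.

Things in the scene. Friction and masses are not known exactly. Their poses are not given: they have to be found in the camera images.
- magnifier: silver magnifier lying flat on the turntable at any heading, 0.14-0.27 kg. Handle of box section, 22 wide (y) x 24 tall (z), from x = -62 to +40; lens ring 68 dia x 14 tall centred at x = +70. Origin: on the underside at the centre of mass, below the middle of the 30 long blue collar, the place to grip. x to the lens, z up. It turns along with the plate when touched
- magnifier_lens (a point): centre of the magnifier's lens: 70 along x and 7 above the magnifier's origin
- turntable: low round turntable standing on the drawer floor; origin at its underside's centre. The plate, 230 diameter with a black rubber top, spins freely about the vertical axis through the origin with almost no friction; its top is 24 above the origin. The base itself does not move
- frame_print: white plastic lift backing frame that bears a dark fingerprint (black concentric ovals), 100 (x) x 80 (y) x 8 tall, loose on the drawer floor, floor of the frame 4 high; origin at its underside's centre, z up
- frame_blank: the other lift backing frame, same size and white, without a print; origin at its underside's centre
- drawer: the fixed open drawer ; origin under the centre of its floor, on the work surface. Steel floor 10 high, walls 60 high; inside it reaches 246 either way along x and 436 along y. Other kit stands in a row along its far wall
- reagent_bottle: green glass reagent bottle, upright, 44 dia x 88 tall (mm), to be left alone; origin at its underside's centre
- powder_jar: amber jar with black cap, 52 dia x 50 tall (mm), to be left alone; origin at its underside's centre
- brush_tube: zinc brush tube with square dark end caps, lying along its own y, 144 long, 24 high (mm), to be left alone; origin at its underside's centre
- tape_roll: yellow tape roll, upright ring, 60 dia x 40 tall (mm), to be left alone; origin at its underside's centre
- slide_box: blue plastic slide box, 50 x 90 x 30 tall (mm), to be left alone; origin at its underside's centre
Things that resemble listed ones, but are neither listed nor needed, are in the scene too. What is shaped like the frame_print but red is not meant.

How it is judged:
By the outcome, as a careful person would: the job done as asked, in the order asked, and still so for the second after the job is handed in, while the arm keeps its last pose, push and grip.
It also fails if it takes over 38 s, if anything falls off the work surface, if the arm or the gripper's body presses on something with over 40 N, if the wrist force passes 120 N, or if a joint passes its speed limit or range.

### The arm

A 7-joint arm with a two-finger parallel gripper is mounted at the origin on the work surface. World frame = base frame: x ahead of the robot, y to its left, z up, the work surface at z = 0. Lengths are in m, angles in degrees, forces in N, time in s.
With the tool pointing down it reaches from about 0.35 to 0.9 m from the base axis. Payload 8.1 kg.
Tool frame: the origin (TCP) lies midway between the tips of the shut fingers; the grasp point (between the pads) lies 19 mm behind it; z points along the fingers, y is the line along which they close (so a half turn about z gives the same grasp; the last joint's range is limited). The gripper opens to 85 mm and grips with 20 to 120 N. Pads are 22 mm wide; open, the fingers measure 114 mm over their backs; the gripper's body (76 mm by 85 mm) begins 54 mm behind the grasp point. The pads swing forward as they close: fully open they stand 13 mm farther back than shut.
Start: joints at [-76.696, 24.895, 1.432, 90.138, -0.665, 64.973, -4.303], TCP at [0.205, 0.59, 0.231] pointing down, gripper open.
Joint ranges: [-149.89, 149.89], [-25.12, 119.58], [-72.63, 75.52], [4.76, 147.25], [-75.54, 255.54], [6.69, 114.76], [-157.13, 157.13]. Speed limits (degrees/s): [127.2, 127.2, 172.46, 172.46, 180, 180, 180].

### API

Orientations are given as a 3x3 rotation matrix whose columns are the frame's x, y, z axes.
In Python, from rig import ctrl gives the robot as it stands.
- The arm moves only by the shell command python3 -m creep 'ROWS'. ROWS is a JSON object of lists of equal length, an entry for each row: "hand": the gripper's target within -1 to 1 (shut at 1, half-way at 0, fully open at -1); "slide": the shift along the tool's x, y, z in units of 5 cm (1.0 is 5 cm), a list of three; "rot": the turn, a rotation vector about the tool's x, y, z in units of 0.1 rad (1.0 is 0.1 rad), a list of three. In form: {"hand": [hand, ...], "slide": [[x, y, z], ...], "rot": [[wx, wy, wz], ...]}. A call has 1 to 20 rows; each row shifts and turns the commanded pose from where the row before left it, along the tool's axes as they then stand; what a row does not reach is not made up. A row lasts 1/8 s, in which the tool goes at most 62.5 mm and 10.7 degrees, less where a joint would pass 70% of its speed; a pose out of reach is approached as far as the arm can. A call with a number of a shift or a turn outside -1 to 1 is refused whole. A call with a gripper value outside its range is refused whole. The fingers move at their own pace and stop on an object; the grip force is fixed at half the most. Time passes only in rows, so rows that do not move let the fingers close. It gives the time, the measured TCP pose, the force, the opening and the grip force at its end, in the units of the state.
- ctrl.state(): the state, without advancing time (a new reading comes with each control period).
- ctrl.read_camera(name): name is "scene" or "side" or "wrist"; returns a dict with "image" (480x640x3 uint8, red, green, blue), "range_z" (480x640 float32, m along the optical axis (not along the pixel's ray), 0 where there is no reading), "camera_matrix" (3x3 intrinsics, pixels), "R" (3x3) and "t" (3): a world point X has camera coordinates R X + t; the wrist camera has in their place "mount" (4x4, takes a point from camera to tool coordinates, whose origin is the TCP and whose axes are the flange's). Camera axes: x right, y down, z forward; pixel columns grow to the right and rows downward; lengths in m; the calibration is good to about 2 mm. A picture is of the moment at which its call begins: read the wrist's pose just before it.
- ctrl.finish_job(): hands the job in; it is judged then, once.
Trained networks look in a picture, given as the dict that the camera call returned (one of the last four; its "shot" number tells which), for a name from the list of things; names that differ only in an ending like _2 or _b are one class to them, and where a whole thing is asked for, a point or a joint stands for the part that bears it (a point fixed in the world has none). Each returns a list of dicts, best first, with "score" (0 to 1); they miss things now and then, are a little off and sometimes report something else, mostly with a low value. They report only what shows in the picture. A call takes as long as a camera call. They do not tell look-alikes from the thing itself.
- ctrl.regions_of(picture, label): "region" (480x640 bool, what is visible of it) and "pixel" ([row, column] in pixels, amid what is visible of it).
The state is a dict: "time_s": time; "q": joint angles; "joint_vel": joint speeds; "joint_efforts": joint torques, N m; "tcp_pos": TCP position; "tool_rot": TCP orientation; "force": force on the tool from outside, world axes, zero at the start; "wrist_torque": the same for the moment, N m; "grip_width": finger opening in m; "grasp_force": force on a finger pad.
Only numpy, scipy, OpenCV 4.12 (cv2) and the standard library are available. Lean on these libraries where they do the work, as an engineer would, in place of code of your own. Each camera call takes 0.05 s, during which the arm holds its last target. There are 200 camera calls.

## Working session

There is one attempt and no reset: what is moved stays moved. The work goes in short steps, Python scripts to look and compute and a shell command to move; the robot and the scene stay as the last step left them, time stands still between calls to the robot, and variables do not carry over. Pictures are saved under pics/ and viewed, at most 10 in all, crops included, and the job is handed in when it is done.

```bash
mkdir -p pics; ls; cat > h.py <<'E'
import numpy as np, cv2
from rig import ctrl
np.set_printoptions(precision=4,suppress=True)
def cloud(p,st=None):
    z=p["range_z"]; K=np.array(p["camera_matrix"]); v,u=np.mgrid[:480,:640]
    c=np.stack([(u-K[0,2])/K[0,0]*z,(v-K[1,2])/K[1,1]*z,z],-1)
    if "R" in p: return (c-np.array(p["t"]))@np.array(p["R"])
    M=np.array(p["mount"]); t=c@M[:3,:3].T+M[:3,3]
    return t@np.array(st["tool_rot"]).T+np.array(st["tcp_pos"])
def save(n,im): cv2.imwrite(f"pics/{n}.png",cv2.cvtColor(im,cv2.COLOR_RGB2BGR))
E
python3 - <<'E'
from h import *
s=ctrl.state(); print(s)
for n in ["scene","side"]:
    p=ctrl.read_camera(n); save(n+"0",p["image"]); C=cloud(p)
    for l in ["magnifier","turntable","frame_print"]:
        for r in ctrl.regions_of(p,l):
            m=r["region"]&(p["range_z"]>0); print(n,l,r["score"],r["pixel"],m.sum(),np.median(C[m],0))
E
```

```text
pics
{'time_s': 0.0, 'q': array([-76.6964,  24.9367,   1.4321,  90.1894,  -0.6659,  64.9724,
        -4.3029]), 'joint_vel': array([-0.0075,  0.0542, -0.0848, -0.0213, -0.0016, -0.0476, -0.0405]), 'joint_efforts': array([ -0.0011, -67.0446,   1.025 , -31.6224,   0.0157,   0.0121,
         0.    ]), 'tcp_pos': array([0.2053, 0.5898, 0.2305]), 'tool_rot': array([[-0.9444,  0.3287, -0.0004],
       [ 0.3287,  0.9444, -0.0015],
       [-0.0001, -0.0016, -1.    ]]), 'force': array([ 0.2598, -0.028 , -0.1026]), 'wrist_torque': array([ 0.0458, -0.0296, -0.0103]), 'grasp_force': 0.0, 'grip_width': 0.08545437846299762}
scene magnifier 0.69 [217.9, 475.8] 553 [0.7398 0.2985 0.039 ]
scene magnifier 0.64 [319.3, 281.2] 1066 [ 0.5007 -0.2597  0.047 ]
scene turntable 0.7 [333.7, 287.4] 5526 [ 0.5442 -0.2884  0.034 ]
scene frame_print 0.97 [253.4, 338.4] 998 [ 0.5018 -0.0115  0.0149]
scene frame_print 0.82 [138.6, 321.9] 607 [0.1855 0.3344 0.0047]
scene frame_print 0.61 [268.0, 168.5] 1020 [ 0.1687 -0.3062  0.0051]
side magnifier 0.87 [302.2, 404.0] 1619 [ 0.498  -0.2582  0.0451]
side turntable 0.57 [311.7, 423.6] 6882 [ 0.5284 -0.2951  0.0338]
side frame_print 0.97 [247.2, 331.8] 1090 [ 0.5008 -0.0094  0.015 ]
side frame_print 0.8 [220.6, 143.2] 838 [0.1842 0.3397 0.0048]
side frame_print 0.66 [409.1, 246.9] 2928 [ 0.1661 -0.3038  0.0047]
```

View pics/scene0.png

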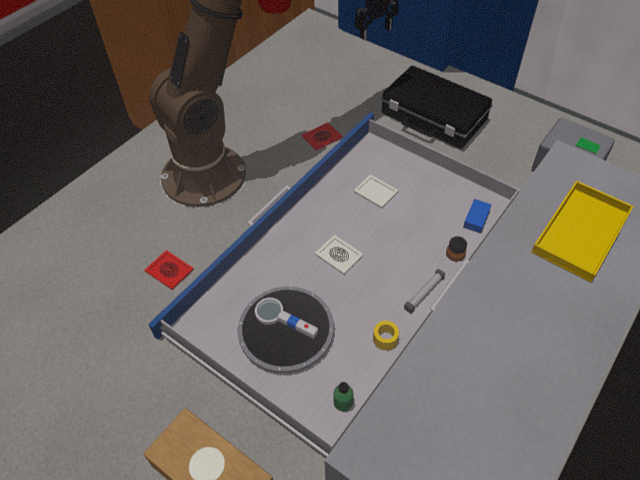

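View pics/side0.png

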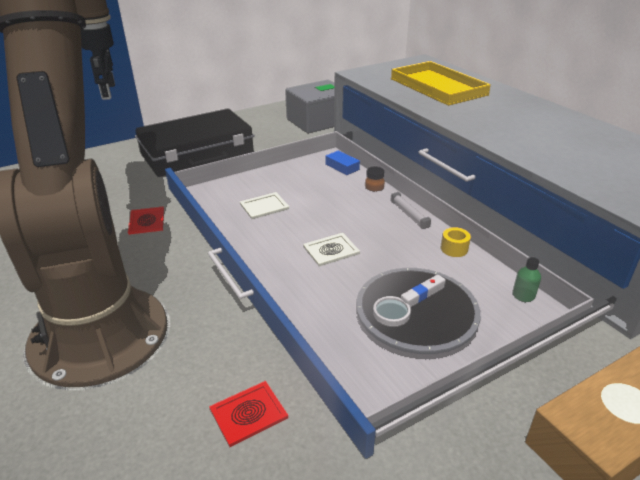

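Scene picture: magnifier with blue collar at about (row 320, col 290), lens at (311,268), on the turntable. The white frame with the print is at (253,338), the blank frame at (190,376), and the red look-alikes at (136,322) and (269,168). The magnifier hit at (218,476) is the blue slide box. Side picture agrees: magnifier (300,410), print frame (248,331).

Candidates: magnifier (320,290) vs slide box (218,476) → the former. Frame (253,338) vs blank (190,376) and red (136,322), (269,168) → the first.

```bash
python3 - <<'E'
from h import *
for n in ["scene","side"]:
  for k in range(2):
    p=ctrl.read_camera(n); C=cloud(p); im=p["image"].astype(int); z=p["range_z"]>0
    box=(abs(C[...,0]-.53)<.14)&(abs(C[...,1]+.28)<.14)&z
    blue=box&(im[...,2]-im[...,0]>60)&(C[...,2]>.045)
    mag=[r for r in ctrl.regions_of(p,"magnifier") if C[r["region"]&z][:,1].mean()<-.1]
    P=C[mag[0]["region"]&z&(C[...,2]>.037)]if mag else C[box&(C[...,2]>.04)]
    b=C[blue]; b=b[b[:,2]>np.percentile(b[:,2],50)-.002]
    hnd=C[box&(C[...,2]>.051)&(C[...,2]<.065)]
    r=cv2.minAreaRect((hnd[:,:2]*1000).astype(np.float32))
    print(n,"blue top",b.mean(0),len(b),"top",np.percentile(C[box][:,2],99), "handle",r,"mask",P[:,:2].min(0),P[:,:2].max(0))
    # turntable rim
    tt=C[box&(C[...,2]>.028)&(C[...,2]<.04)]; tt=tt[:, :2]
    (c,rad)=cv2.minEnclosingCircle((tt*1000).astype(np.float32)); print(" tt",c,rad)
    ring=C[box&(C[...,2]>.041)&(C[...,2]<.0505)]
    print(" ring",len(ring),cv2.minEnclosingCircle((ring[ring[:,0]<b[:,0].mean()-.03][:,:2]*1000).astype(np.float32)))
  fr=[r for r in ctrl.regions_of(p,"frame_print") if r["score"]>.9][0]
  f=C[fr["region"]&z]; print(" frame",cv2.minAreaRect((f[f[:,2]>.008][:,:2]*1000).astype(np.float32)))
  y,x=(270,200) if n=="scene" else (230,290)
  save(n+"_crop",cv2.resize(p["image"][y-40:y+110,x:x+200],(800,600)))
print(ctrl.state()["time_s"])
E
```

```text
scene blue top [ 0.5455 -0.2561  0.0585] 67 top 0.05859845980110149 handle ((526.5550537109375, -251.15908813476562), (159.0731201171875, 63.951812744140625), 17.255245208740234) mask [ 0.4394 -0.2989] [ 0.6093 -0.2255]
 tt (531.4879150390625, -270.54425048828125) 117.2824935913086
 ring 548 ((467.5316467285156, -278.9650573730469), 68.36056518554688)
scene blue top [ 0.5463 -0.2562  0.0594] 65 top 0.05880589184188542 handle ((527.896728515625, -267.1877136230469), (62.66669464111328, 160.76950073242188), 87.92936706542969) mask [ 0.4425 -0.2977] [ 0.609  -0.2305]
 tt (532.0980224609375, -268.9150390625) 116.5503921508789
 ring 542 ((490.0440368652344, -284.1736145019531), 81.81881713867188)Traceback (most recent call last):
  File "<stdin>", line 18, in <module>
IndexError: list index out of range
```

```bash
python3 -m creep '{"hand":[-1,-1,-1,-1,-1,-1,-1,-1,-1,-1,-1,-1,-1,-1,-1,-1,-1],"slide":[[-0.4,-0.45,0],[-0.75,-0.86,0],[-0.75,-0.86,0],[-0.75,-0.86,0],[-0.75,-0.86,0],[-0.75,-0.86,0],[-0.75,-0.86,0],[-0.75,-0.86,0],[-0.75,-0.86,0],[-0.75,-0.86,0],[-0.75,-0.86,0],[-0.75,-0.86,0],[-0.75,-0.86,0],[-0.75,-0.86,0],[-0.75,-0.86,0],[-0.75,-0.86,0],[0,0,0]],"rot":[[0,0,0],[0,0,0],[0,0,0],[0,0,0],[0,0,0],[0,0,0],[0,0,0],[0,0,0],[0,0,0],[0,0,0],[0,0,0],[0,0,0],[0,0,0],[0,0,0],[0,0,0],[0,0,0],[0,0,0]]}'
python3 - <<'E'
from h import *
s=ctrl.state(); p=ctrl.read_camera("wrist"); print(s["time_s"],s["tcp_pos"],s["tool_rot"],p["mount"]); save("w1",p["image"])
E
```

```text
time_s: 2.78
tcp_pos: [0.5362, -0.2368, 0.2313]
tool_rot: [[-0.942, 0.334, 0.0], [0.334, 0.942, -0.003], [-0.001, -0.003, -1.0]]
force: [0.1, -0.2, -0.6]
grip_width: 0.0856
grasp_force: 0.0
2.775 [ 0.5362 -0.2368  0.2313] [[-0.9424  0.3344  0.0002]
 [ 0.3344  0.9424 -0.0032]
 [-0.0012 -0.003  -1.    ]] [[ 0.0005 -0.9511 -0.3088  0.079 ]
 [ 1.      0.0003  0.0005 -0.001 ]
 [-0.0004 -0.3088  0.9511 -0.1423]
 [ 0.      0.      0.      1.    ]]
```

View pics/w1.png

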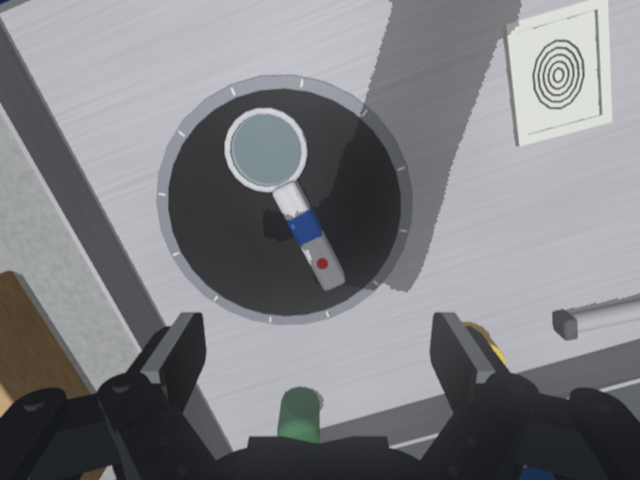

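Wrist picture: lens at (row 149, col 266), blue collar (227,305), handle end (283,332); print frame centre near (75,558). The choice is confirmed; now precise rays.

```bash
cat >> h.py <<'E'
def ray(p,s,u,v,z):
    K=np.array(p["camera_matrix"]);M=np.array(p["mount"]);R=np.array(s["tool_rot"])
    d=R@M[:3,:3]@np.array([(u-K[0,2])/K[0,0],(v-K[1,2])/K[1,1],1]); o=R@M[:3,3]+np.array(s["tcp_pos"])
    return o+d*(z-o[2])/d[2]
def meas(tt=True):
    s=ctrl.state(); p=ctrl.read_camera("wrist"); im=p["image"].astype(int)
    b=((im[...,2]-im[...,0]>50)); b[320:]=0
    n,l,st,c=cv2.connectedComponentsWithStats(b.astype(np.uint8)); i=1+np.argmax(st[1:,4]); 
    collar=ray(p,s,*c[i],.058)
    rs=ctrl.regions_of(p,"magnifier"); out=None
    for r in rs[:1]:
        m=r["region"]; d=cv2.distanceTransform(m.astype(np.uint8),cv2.DIST_L2,5); k=np.unravel_index(d.argmax(),d.shape)
        yy,xx=np.where(d>d.max()-1.5); lens=ray(p,s,xx.mean(),yy.mean(),.048)
        h=lens-collar; out=(lens,np.hypot(*h[:2]),np.degrees(np.arctan2(h[1],h[0])))
    print("t",s["time_s"],"collar",collar,st[i,4],"lens,dist,heading",out)
    return s,p
E
python3 - <<'E'
from h import *
for k in range(2): s,p=meas()
f=ctrl.regions_of(p,"frame_print")
for r in f: print(r["score"],r["pixel"])
im=p["image"]; 
for r in f:
    m=r["region"].astype(np.uint8); cs=max(cv2.findContours(m,0,1)[0],key=cv2.contourArea)
    q=np.array([ray(p,s,*x[0],.018)[:2]*1000 for x in cs],np.float32); print(cv2.minAreaRect(q))
print(s["tcp_pos"])
E
```

```text
t 2.825 collar [ 0.5445 -0.2526  0.058 ] 742 lens,dist,heading (array([ 0.4749, -0.2612,  0.048 ]), np.float64(0.07015119054673391), np.float64(-172.89358730056225))
t 2.925 collar [ 0.5445 -0.2524  0.058 ] 754 lens,dist,heading (array([ 0.4742, -0.2616,  0.048 ]), np.float64(0.07090717924246169), np.float64(-172.6113141386758))
0.65 [76.8, 549.6]
((501.20672607421875, -10.98080062866211), (84.26297760009766, 100.19544982910156), 85.39783477783203)
[ 0.536  -0.2308  0.2311]
```

```bash
python3 -m creep '{"hand":[-1,-1,-1,-1,-1,-1],"slide":[[0,0,0],[0,0,0],[0,0,0],[0,0,0],[0,0,0],[0,0,0]],"rot":[[0,0,-0.94],[0,0,-0.94],[0,0,-0.94],[0,0,-0.94],[0,0,-0.92],[0,0,0]]}'
python3 - <<'E'
from h import *
meas(); s,p=meas(); s=ctrl.state(); print(s["tcp_pos"],s["tool_rot"],s["joint_vel"])
d=np.array([.5445,-.2525,.037])-s["tcp_pos"]; print("slide units",s["tool_rot"].T@d/.05)
E
```

```text
time_s: 3.82
tcp_pos: [0.5363, -0.2306, 0.2316]
tool_rot: [[-0.991, -0.134, 0.001], [-0.134, 0.991, 0.001], [-0.001, 0.0, -1.0]]
force: [-0.7, -0.3, 0.4]
grip_width: 0.0855
grasp_force: 0.0
t 3.825 collar [ 0.5445 -0.2536  0.058 ] 740 lens,dist,heading (array([ 0.475, -0.262,  0.048]), np.float64(0.07004823526553904), np.float64(-173.11551721107594))
t 3.925 collar [ 0.5446 -0.2536  0.058 ] 729 lens,dist,heading (array([ 0.4747, -0.2622,  0.048 ]), np.float64(0.07040796047688187), np.float64(-173.03814357727748))
[ 0.5362 -0.2312  0.2314] [[-0.9913 -0.1318  0.0001]
 [-0.1318  0.9913  0.0001]
 [-0.0002  0.0001 -1.    ]] [ 0.1846  0.1265  0.026  -0.077   0.053  -0.0733  0.4398]
slide units [-0.108  -0.4453  3.8879]
```

```bash
python3 -m creep '{"hand":[-1,-1,-1,-1,-1,-1],"slide":[[-0.05,-0.23,0.3],[-0.06,-0.23,0.7],[0,0,0.7],[0,0,0.7],[0,0,0.4],[0,0,0]],"rot":[[0,0,0],[0,0,0],[0,0,0],[0,0,0.08],[0,0,0],[0,0,0]]}'
python3 - <<'E'
from h import *
s,p=meas(); s=ctrl.state(); save("w2",p["image"]); print(s["tcp_pos"],s["tool_rot"])
d=np.array([.5445,-.253,.037])-s["tcp_pos"]; print("slide units",s["tool_rot"].T@d/.05)
E
```

```text
time_s: 4.78
tcp_pos: [0.5432, -0.2538, 0.0889]
tool_rot: [[-0.992, -0.124, -0.004], [-0.124, 0.992, 0.001], [0.004, 0.001, -1.0]]
force: [-0.0, -0.3, -0.2]
grip_width: 0.0854
grasp_force: 0.0
t 4.775 collar [ 0.5445 -0.2541  0.058 ] 2062 lens,dist,heading (array([ 0.4737, -0.2623,  0.048 ]), np.float64(0.07122148930814849), np.float64(-173.37850756138974))
[ 0.5447 -0.2543  0.0913] [[-0.9923 -0.124  -0.0001]
 [-0.124   0.9923 -0.0004]
 [ 0.0002 -0.0004 -1.    ]]
slide units [0.0007 0.0271 1.0863]
```

View pics/w2.png

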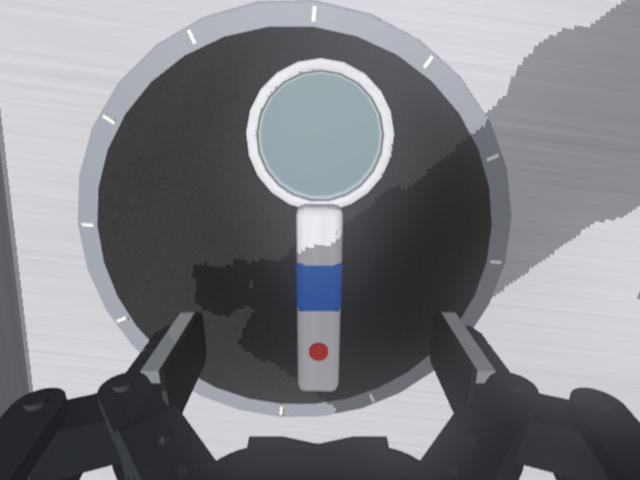

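Wrist view: the magnifier is centred between the fingers (collar at row 288, col 319), axis straight up the image. Descend and close.

```bash
python3 -m creep '{"hand":[-1,-1,-1,-1,-1,-0.5,-0.1,0.1,0.2,0.3,0.4,0.5,0.6,0.7,0.8,1,1,1],"slide":[[0,0.02,0.3],[0,0,0.4],[0,0,0.3],[0,0,0.08],[0,0,0],[0,0,0],[0,0,0],[0,0,0],[0,0,0],[0,0,0],[0,0,0],[0,0,0],[0,0,0],[0,0,0],[0,0,0],[0,0,0],[0,0,0],[0,0,0]],"rot":[[0,0,0],[0,0,0],[0,0,0],[0,0,0],[0,0,0],[0,0,0],[0,0,0],[0,0,0],[0,0,0],[0,0,0],[0,0,0],[0,0,0],[0,0,0],[0,0,0],[0,0,0],[0,0,0],[0,0,0],[0,0,0]]}'
python3 - <<'E'
from h import *
s,p=meas(); save("w3",p["image"]); print(s)
E
```

```text
time_s: 7.12
tcp_pos: [0.5446, -0.2527, 0.0375]
tool_rot: [[-0.992, -0.125, 0.0], [-0.125, 0.992, -0.0], [-0.0, -0.0, -1.0]]
force: [-1.3, -0.1, 6.0]
grip_width: 0.0209
grasp_force: 59.1
t 7.125 collar [ 0.5336 -0.2551  0.058 ] 285 lens,dist,heading (array([ 0.4731, -0.2623,  0.048 ]), np.float64(0.06091310332272031), np.float64(-173.19679646645963))
{'time_s': 7.125, 'q': array([  5.939 ,  36.253 ,  20.2841, 105.7235, -18.1475,  41.1821,
       133.558 ]), 'joint_vel': array([ 0.0695,  0.0953,  0.0692,  0.0549,  0.0346, -0.1032, -0.0455]), 'joint_efforts': array([ -0.0835, -66.385 ,   7.2693, -21.3452,  -0.0628,  -0.4656,
         0.0247]), 'tcp_pos': array([ 0.5446, -0.2527,  0.0375]), 'tool_rot': array([[-0.9922, -0.1248,  0.0003],
       [-0.1248,  0.9922, -0.    ],
       [-0.0003, -0.0001, -1.    ]]), 'force': array([-1.2777, -0.0702,  5.9551]), 'wrist_torque': array([ 0.0802,  0.311 , -0.0307]), 'grasp_force': 59.11779463291168, 'grip_width': 0.020903278147486135}
```

View pics/w3.png

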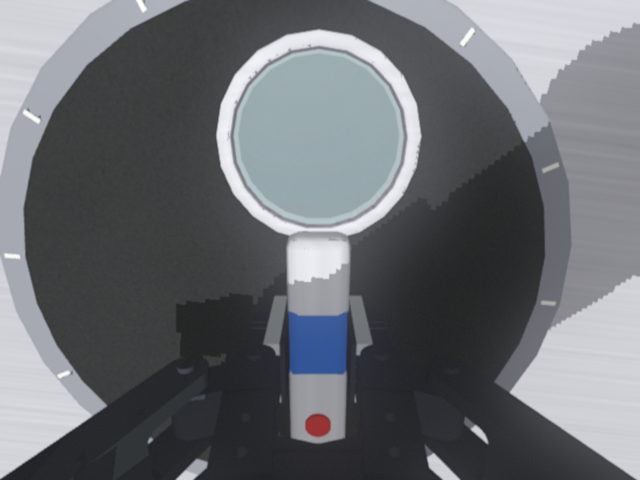

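Grip holds at 59 N on the collar (row 343, col 318). Lift gently.

```bash
python3 -m creep '{"hand":[1,1,1,1,1,1,1,1,1,1,1,1],"slide":[[0,0,-0.05],[0,0,-0.1],[0,0,-0.15],[0,0,-0.2],[0,0,-0.25],[0,0,-0.25],[0,0,-0.25],[0,0,-0.2],[0,0,-0.15],[0,0,-0.1],[0,0,0],[0,0,0]],"rot":[[0,0,0],[0,0,0],[0,0,0],[0,0,0],[0,0,0],[0,0,0],[0,0,0],[0,0,0],[0,0,0],[0,0,0],[0,0,0],[0,0,0]]}'
cat >> h.py <<'E'
def tilt():
    # depth + ring in tool frame from wrist camera
    s=ctrl.state(); p=ctrl.read_camera("wrist"); C=cloud(p,s); r=ctrl.regions_of(p,"magnifier")[0]; print(r["score"],r["pixel"])
    P=C[r["region"]&(p["range_z"]>0)]; R=np.array(s["tool_rot"]); L=(P-s["tcp_pos"])@R
    m=r["region"].astype(np.uint8); d=cv2.distanceTransform(m,cv2.DIST_L2,5); yy,xx=np.where(d>d.max()-1.5)
    a=abs(np.subtract(*[L[:,0],.07]))<.04; Q=L[a]; 
    c,_,_,_=np.linalg.lstsq(np.c_[Q[:,:2],np.ones(len(Q))],Q[:,2],rcond=None)
    print("lens disc plane slopes deg",np.degrees(c[:2]),"tool z median",np.median(Q[:,2]),"n",len(Q))
    l=ray(p,s,xx.mean(),yy.mean(),s["tcp_pos"][2]-np.median(Q[:,2])); print("lens",l,"tcp",s["tcp_pos"],R[0])
    print("force",s["force"],s["wrist_torque"],s["grip_width"],s["grasp_force"],s["time_s"]); return s,p
E
python3 - <<'E'
from h import *
s,p=tilt(); save("w4",p["image"])
E
```

```text
time_s: 8.72
tcp_pos: [0.5443, -0.2525, 0.1219]
tool_rot: [[-0.992, -0.125, -0.001], [-0.125, 0.992, 0.0], [0.001, 0.0, -1.0]]
force: [-0.9, 0.3, -2.3]
grip_width: 0.0209
grasp_force: 58.8
0.87 [165.9, 320.0]
lens disc plane slopes deg [3.6608 0.8508] tool z median -0.005577744060133576 n 35016
lens [ 0.4731 -0.2621  0.1275] tcp [ 0.5443 -0.2525  0.1219] [-0.9922 -0.1249 -0.0005]
force [-0.944   0.2612 -2.2752] [ 0.0024 -0.0157 -0.0106] 0.02092425321285619 58.75237047672272 8.725
```

View pics/w4.png

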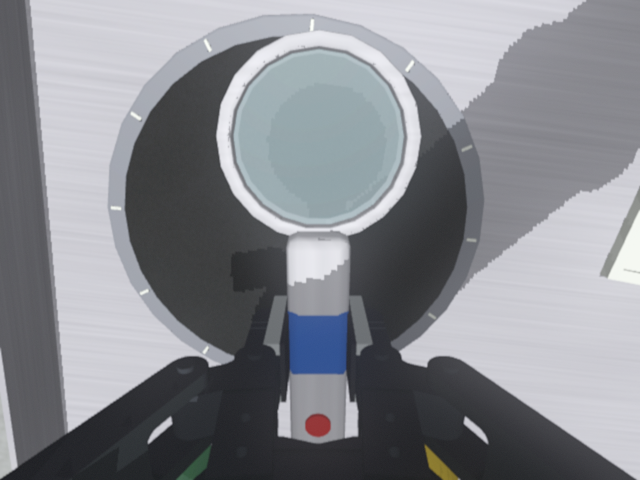

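Magnifier sits in the same place in the camera as before lifting (lens row 133, col 318; collar 343,318): no tipping. Carry it to the print frame.

```bash
python3 -m creep '{"hand":[1,1,1,1,1,1,1,1,1,1,1,1,1,1,1,1,1],"slide":[[-0.02,0.1,0],[-0.05,0.2,0],[-0.08,0.35,0],[-0.11,0.45,0],[-0.12,0.5,0],[-0.13,0.55,0],[-0.13,0.55,0],[-0.12,0.5,0],[-0.12,0.5,0],[-0.11,0.45,0.02],[-0.08,0.35,0.03],[-0.05,0.2,0.03],[-0.03,0.15,0.02],[-0.01,0.06,0],[0,0,0],[0,0,0],[0,0,0]],"rot":[[0,0,0],[0,0,0],[0,0,0],[0,0,0],[0,0,0],[0,0,0],[0,0,0],[0,0,0],[0,0,0],[0,0,0],[0,0,0],[0,0,0],[0,0,0],[0,0,0],[0,0,0],[0,0,0],[0,0,0]]}'
python3 - <<'E'
from h import *
s,p=tilt(); save("w5",p["image"])
for n in ["scene","side"]:
    q=ctrl.read_camera(n); C=cloud(q); z=q["range_z"]>0
    for l in ["magnifier","frame_print"]:
        for r in ctrl.regions_of(q,l):
            P=C[r["region"]&z]; print(n,l,r["score"],r["pixel"],np.median(P,0))
    if n=="side": save("side5",q["image"])
E
```

```text
time_s: 10.95
tcp_pos: [0.5714, -0.0023, 0.1174]
tool_rot: [[-0.992, -0.124, 0.0], [-0.124, 0.992, -0.0], [-0.0, -0.0, -1.0]]
force: [0.3, 1.1, -1.8]
grip_width: 0.0208
grasp_force: 58.8
0.79 [165.0, 318.6]
lens disc plane slopes deg [ 3.8009 -0.014 ] tool z median -0.005596535049727416 n 34724
lens [ 0.5    -0.0121  0.1229] tcp [ 0.5714 -0.0023  0.1174] [-0.9923 -0.124   0.0001]
force [ 0.2802  1.1123 -1.8338] [-0.0603  0.0218  0.0191] 0.020835824307709076 58.7841922044754 10.95
scene magnifier 0.95 [234.8, 346.3] [ 0.5179 -0.008   0.1245]
scene frame_print 0.92 [268.5, 166.1] [ 0.1693 -0.3063  0.0049]
scene frame_print 0.81 [138.2, 320.6] [0.1832 0.3328 0.0047]
scene frame_print 0.76 [253.9, 341.1] [ 0.5064 -0.0146  0.0153]
side magnifier 0.73 [206.9, 341.8] [ 0.5175 -0.0089  0.124 ]
side frame_print 0.87 [410.1, 246.2] [ 0.1664 -0.304   0.0047]
side frame_print 0.83 [216.4, 143.4] [0.1856 0.3382 0.0049]
side frame_print 0.64 [203.9, 261.2] [0.4556 0.2353 0.015 ]
side frame_print 0.61 [248.1, 329.1] [ 0.5016 -0.0083  0.015 ]
```

View pics/w5.png

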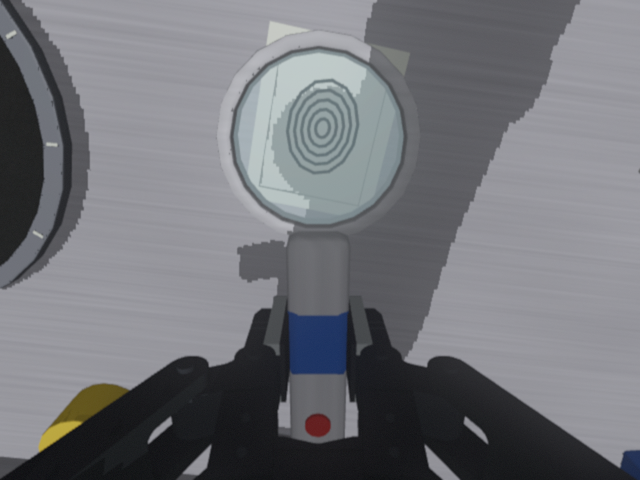

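View pics/side5.png

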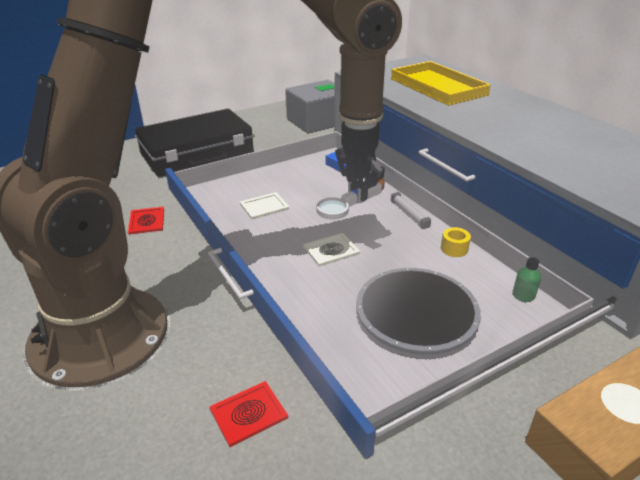

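Wrist view: the print (row 127, col 322) shows through the lens (133,318). Side view: the lens (208,333) hangs over the frame (248,331), and the frames and kit have not moved. The position agrees within 1–2 mm.

```bash
python3 -c "
from rig import ctrl
s=ctrl.state();print(s['tcp_pos'],s['joint_vel'],s['time_s']);print(ctrl.finish_job())"
```

```text
[ 0.57144597 -0.0017855   0.11731719] [-0.02901048 -0.03983147  0.06651549 -0.00919363  0.12560578  0.04335116
  0.11194352] 11.35
the job is handed in; nothing more can be done
None
```

I picked up the magnifier by its blue collar and handed the job in at 11.4 s with it still held, level and steady, about 10 cm above the fingerprint frame. By my camera measurements the lens is centred over the frame to about 2 mm, and in the last side view the frames and other kit look unmoved.

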